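# Set the eccentric of a vial guide to the wide gauge

## Task

Set the vial guide to the wide gauge: first turn the eccentric by its lever until the lever points at the large index stud. Then take the wide gauge (the thicker of the two round stemmed ones), set it down in the lane at the open end, in front of the eccentric, and slide it along the fence through the gap until it is up against the end stop, and let go; the eccentric must stay set. Leave the narrow gauge where it is.

Things in the scene. Friction and masses are not known exactly. Their poses are not given: they have to be found in the camera images.
- guide: Fixture: grey plate 184x270 mm, top 8 mm above bench. Origin: eccentric's axis at bench level, z up. Lane runs along y, open end y=-135 mm; fence face x=+74, end stop face y=+125 (both 32 mm above bench). Eccentric disc top 33 mm. Dark index studs, 76 mm from axis: large (16 mm wide, 12 high, for wide gauge) at x=-76, y=0; small (8 mm wide, 7 high, narrow gauge) at x=-46, y=+61.
- eccentric (a joint): Angle q (rad) of eccentric about guide's z, counter-clockwise from above positive, -1.5 to 1. At 0 lever points along guide's -x, at the large stud; knob at x=-55cos(q), y=-55sin(q) mm. Starts at q=-1.3 to -0.6 (too narrow). Disc radius 24 mm, 15 mm off-centre: gap to fence 50+15sin(q) mm, narrowest at y=15cos(q). Stiff (about 2 N at knob), stays where left.
- lever_knob (a point): Middle of the upright round black knob at the end of the eccentric's flat lever, 55 mm from the axis: 16 mm diameter, from 38 to 72 mm above the bench, this point 55 mm above it. Lever's top is 39 mm above the bench.
- wide_gauge_center (a point): Centre, 36 mm above the underside, of the wide gauge: loose aluminium puck 46 mm diameter, 30 mm high, with a round stem 18 mm diameter rising to 72 mm total; 0.14 to 0.28 kg. Starts standing on the bench right of the guide. On the plate its centre is 44 mm above the bench; touching the fence it is at guide x=51 mm, touching the end stop at y=102 mm.
- narrow_gauge_center (a point): Centre, 36 mm above the underside, of the narrow gauge: like the wide one but its puck is 34 mm in diameter; stem and heights the same. Stands near the wide gauge; not to be moved.
Things that resemble listed ones, but are neither listed nor needed, are in the scene too. Leave any purple or yellow look-alike of the part that bears wide_gauge_center alone.

How it is judged:
On the way, in this order (a step that is already met when the one before it is completed fails the run):
1. the eccentric is set for the wide gauge (lever at the large stud) (value of joint eccentric between -0.2 and 0.25 rad), for 0.2 s.
2. the wide gauge is down in the lane, in front of the eccentric (y of wide_gauge_center in the frame of guide between -0.16 and -0.02 m and x of wide_gauge_center in the frame of guide between 0.02 and 0.06 m and z of wide_gauge_center in the frame of guide below 0.054 m), for 0.05 s.
3. the wide gauge is in the gap between eccentric and fence, low on the plate (y of wide_gauge_center in the frame of guide between 0 and 0.03 m and x of wide_gauge_center in the frame of guide between 0.03 and 0.06 m and z of wide_gauge_center in the frame of guide below 0.054 m), for 0.05 s.
At the end, for the whole second after the job is handed in: The lever points at the large stud (eccentric between -0.20 and +0.25 rad), the wide gauge stands upright on the plate in the lane, within 17 mm of the end stop and 16 mm of the fence, and the narrow gauge is within 30 mm of where it was (all of step 1 and y of wide_gauge_center in the frame of guide between 0.085 and 0.108 m and x of wide_gauge_center in the frame of guide between 0.035 and 0.06 m and z of wide_gauge_center in the frame of guide below 0.05 m and angle between wide_gauge_center's own z axis and vertical below 0.15 rad and distance of narrow_gauge_center from where it was at the start of the episode below 0.03 m); the robot touches nothing.
It fails at once if the narrow gauge is moved by more than 30 mm (distance of narrow_gauge_center from where it was at the start of the episode above 0.03 m).
It also fails if it takes over 51 s, if anything falls off the work surface, if the arm or the gripper's body presses on something with over 40 N, if the wrist force passes 120 N, or if a joint passes its speed limit or range.

## Robot

A 6-joint arm with a two-finger parallel gripper is mounted at the origin on a cart in front of the work surface, level with it; the furniture and walls round the work are solid. World frame = base frame: x ahead of the robot, y to its left, z up, the work surface at z = 0. Lengths are in m, angles in rad, forces in N, time in s.
With the tool pointing down it reaches from about 0.3 to 0.75 m from the base axis. Payload 8.5 kg.
Tool frame: the origin (TCP) lies midway between the tips of the shut fingers; the grasp point (between the pads) lies 19 mm behind it; x points along the fingers, y is the direction in which the jaws open and shut, and the axes are right-handed (so a half turn about x gives the same grasp; the last joint's range is limited). The gripper opens to 85 mm and grips with 20 to 120 N. Pads are 22 mm wide; open, the fingers measure 114 mm over their backs; the gripper's body (76 mm by 85 mm) begins 54 mm behind the grasp point. The pads swing forward as they close: fully open they stand 13 mm farther back than shut.
Start: joints at [-1.524, 0.381, 1.297, -0, 1.464, -0.215], TCP at [0.142, -0.531, 0.231] pointing down, gripper open.
Joint ranges: [-3.11, 3.11], [-0.89, 2.33], [0.22, 2.48], [-1.42, 4.56], [0.17, 2.85], [-2.88, 2.88]. Speed limits (rad/s): [2.39, 2.39, 3.14, 3.14, 3.14, 3.14].

## Interface

Orientations are given as a 3x3 rotation matrix whose columns are the frame's x, y, z axes.
In Python, from station import r, snapshot, get_calibration, trace, pinpoint gives the robot as it stands. The module is installed in compiled form; this text tells all that it offers.
- The arm moves only by the tool step_arm, never from a script. Its arguments are lists of equal length, an entry for each row: "delta_pos": the shift along the tool's x, y, z in m, a list of three; "roll": the turn about the tool's x in degrees; "claw": the finger opening in m, from 0 to 0.0854. A call has 1 to 20 rows; each row shifts and turns the commanded pose from where the row before left it, along the tool's axes as they then stand; what a row does not reach is not made up. A row lasts 1/12 s, in which the tool goes at most 41.7 mm and 7.16 degrees, less where a joint would pass 70% of its speed; a pose out of reach is approached as far as the arm can. A call is refused whole if a number of a shift passes 0.0417 or a number of a turn 7.16, either way. A call with a gripper value outside its range is refused whole. The fingers move at their own pace and stop on an object; "squeeze" is the grip in N (left out, the last holds). Time passes only in rows, so rows that do not move let the fingers close. It gives the time, the measured TCP pose, the force and the opening at its end, in the units of the state.
- r.read_state(): the state, without advancing time (a new reading comes with each control period).
- snapshot(name): name is "scene" or "side" or "wrist"; returns (picture, depth): 480x640x3 uint8, blue, green, red; 480x640 float32, m along the optical axis (not along the pixel's ray), 0 where there is no reading.
- get_calibration(name): a dict with "vertical_fov" (degrees; the focal length in pixels is half the picture's height over the tangent of half this angle, whatever the lens; pixels are square), "cx", "cy" (the principal point, pixels), "dist" ([k1, k2, p1, p2, k3] as OpenCV has them; the pictures are not rectified), "pose" (4x4, takes a point from camera to world coordinates); the wrist camera has in their place "tool_from_camera" (4x4, takes a point from camera to tool coordinates, whose origin is the TCP and whose axes are the tool frame's). Camera axes: x right, y down, z forward; pixel columns grow to the right and rows downward; lengths in m; the calibration is good to about 2 mm. A picture is of the moment at which its call begins: read the wrist's pose just before it. get_calibration takes no time and is no camera call.
- r.hand_in(): hands the job in, once; it reports no verdict.
Trained networks look in the newest picture that a camera, given by its name, has taken for a name from the list of things; names that differ only in an ending like _2 or _b are one class to them, and where a whole thing is asked for, a point or a joint stands for the part that bears it (a point fixed in the world has none). Each returns a list of dicts, best first, with "p" (0 to 1); they miss things now and then, are a little off and sometimes report something else, mostly with a low value. They report only what shows in the picture. A call takes as long as a camera call. They do not tell look-alikes from the thing itself.
- trace(name, camera): "mask" (480x640 bool, what is visible of it) and "rect" ([centre column, centre row, width, height] in pixels, round what is visible of it).
- pinpoint(name, camera): "position" ([column, row] in pixels: a listed point, or the origin of a listed thing).
The state is a dict: "clock": time; "q": joint angles; "dq": joint speeds; "joint_torque": joint torques, N m; "ee_pos": TCP position; "tool_rot": TCP orientation; "force": force on the tool from outside, world axes, zero at the start; "wrist_torque": the same for the moment, N m; "finger_gap": finger opening in m.
Only numpy, scipy, OpenCV 4.12 (cv2) and the standard library are available. Lean on these libraries where they do the work, as an engineer would, in place of code of your own. Each camera call takes 0.05 s, during which the arm holds its last target. There are 200 camera calls.

## Working session

There is one attempt and no reset: what is moved stays moved. The work goes in short steps, Python scripts to look and compute and a tool call to move; the robot and the scene stay as the last step left them, time stands still between calls to the robot, and variables do not carry over. Pictures are saved under pics/ and viewed, about 8 in all and at most 12, crops included, and the job is handed in when it is done.

Besides the shell and the picture viewer there is one more tool, called in YAML: its name, and indented under it one key for each argument. step_arm: Moves the arm, as the interface text tells. Its arguments: {"type":"object","properties":{"delta_pos":{"type":"array","items":{"type":"array","items":{"type":"number"}}},"roll":{"type":"array","items":{"type":"number"}},"claw":{"type":"array","items":{"type":"number"}},"squeeze":{"type":"number"}},"required":["delta_pos","roll","claw"]}

```bash
mkdir -p pics; cat > h.py <<'E'
import numpy as np, cv2
from station import r, snapshot, get_calibration, trace, pinpoint
def cam(name):
    c=get_calibration(name); f=240/np.tan(np.radians(c["vertical_fov"]/2))
    K=np.array([[f,0,c["cx"]],[0,f,c["cy"]],[0,0,1]])
    if "pose" in c: T=np.array(c["pose"])
    else:
        s=r.read_state(); W=np.eye(4); W[:3,:3]=s["tool_rot"]; W[:3,3]=s["ee_pos"]; T=W@np.array(c["tool_from_camera"])
    return K,np.array(c["dist"],float),T
def ray(C,px):
    K,d,T=C; u=cv2.undistortPoints(np.array([[px]],float),K,d)[0,0]
    return T[:3,3],T[:3,:3]@np.array([u[0],u[1],1])
def atz(C,px,z):
    o,v=ray(C,px); return o+v*(z-o[2])/v[2]
def proj(C,p):
    K,d,T=C; Ti=np.linalg.inv(T); q=Ti[:3,:3]@np.array(p)+Ti[:3,3]
    return cv2.projectPoints(q[None],np.zeros(3),np.zeros(3),K,d)[0][0,0]
E
python3 - <<'E'
from h import *
s=r.read_state(); print(s["clock"],s["ee_pos"],np.round(s["tool_rot"],3).tolist(),s["finger_gap"])
Z={"guide":0,"lever_knob":.055,"wide_gauge_center":.036,"narrow_gauge_center":.036}
for n in ["scene","side","wrist"]:
    C=cam(n); im,_=snapshot(n); cv2.imwrite(f"pics/{n}0.png",im)
    for k,z in Z.items():
        for d in pinpoint(k,n)[:4]: print(n,k,round(d["p"],2),np.round(d["position"]),np.round(atz(C,d["position"],z),4))
ims=[cv2.imread(f"pics/{n}0.png") for n in("scene","side")]
cv2.imwrite("pics/a.png",cv2.resize(np.vstack(ims),(400*1,600))) 
E
```

```text
0.0 [ 0.14232776 -0.53095509  0.23068531] [[-0.0, 0.259, -0.966], [0.002, -0.966, -0.259], [-1.0, -0.001, -0.0]] 0.08563575895513637
scene guide 0.65 [250. 269.] [0.5568 0.0015 0.    ]
scene lever_knob 0.79 [239. 277.] [0.5151 0.0469 0.055 ]
scene wide_gauge_center 0.96 [346. 190.] [ 0.5763 -0.2469  0.036 ]
scene wide_gauge_center 0.76 [458. 236.] [ 0.3507 -0.3295  0.036 ]
scene wide_gauge_center 0.69 [380. 238.] [ 0.4381 -0.2121  0.036 ]
scene narrow_gauge_center 0.67 [366. 168.] [ 0.5995 -0.3231  0.036 ]
side guide 0.72 [334. 248.] [ 0.5501 -0.0011  0.    ]
side lever_knob 0.78 [319. 217.] [0.5218 0.0425 0.055 ]
side wide_gauge_center 0.92 [227. 320.] [ 0.3481 -0.3298  0.036 ]
side wide_gauge_center 0.84 [371. 294.] [ 0.5712 -0.2667  0.036 ]
side wide_gauge_center 0.65 [290. 351.] [ 0.4333 -0.4104  0.036 ]
side wide_gauge_center 0.63 [295. 313.] [ 0.4456 -0.3172  0.036 ]
side narrow_gauge_center 0.74 [392. 312.] [ 0.5908 -0.3253  0.036 ]
```

View pics/scene0.png

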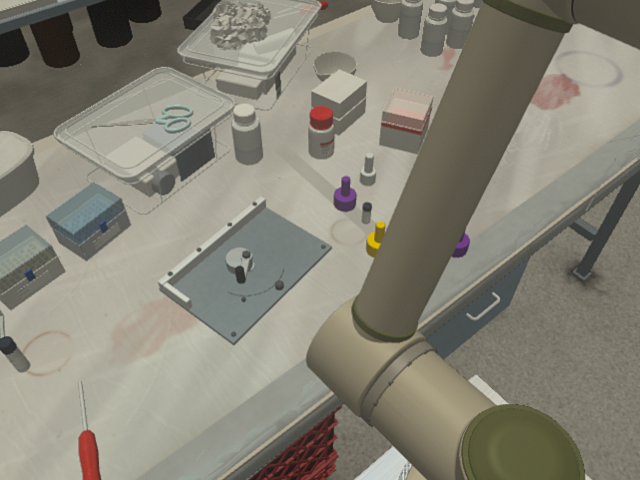

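View pics/side0.png

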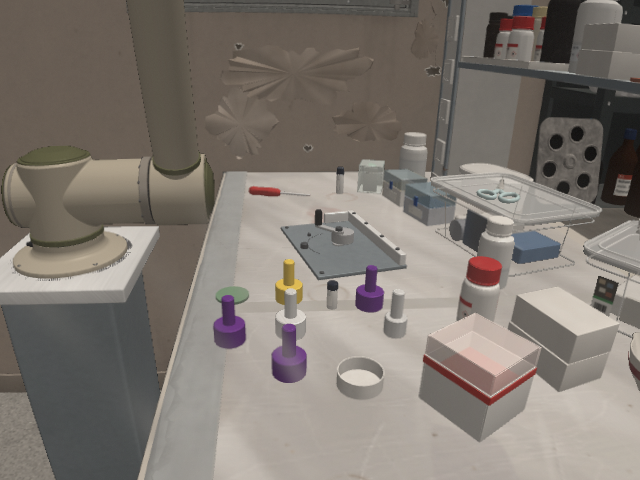

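Scene shows the guide centred at about (245,268), knob (240,277), fence on the far side, open end toward the right. In the side view: white/aluminium gauges at (291,315) (thick, the wide one) and (396,313) (thin, narrow). The look-alikes are yellow (289,285) and purple (229,325), (371,290), (289,355). I'll take a wrist look from above.

step_arm:
  delta_pos:
    - [-0.0035, -0.0217, -0.0218]
    - [-0.0035, -0.0217, -0.0218]
    - [-0.0035, -0.0217, -0.0218]
    - [-0.0035, -0.0217, -0.0218]
    - [-0.0035, -0.0217, -0.0218]
    - [-0.0035, -0.0217, -0.0218]
    - [-0.0035, -0.0217, -0.0218]
    - [-0.0035, -0.0217, -0.0218]
    - [-0.0035, -0.0217, -0.0218]
    - [-0.0035, -0.0217, -0.0218]
    - [-0.0035, -0.0217, -0.0218]
    - [-0.0035, -0.0217, -0.0218]
    - [-0.0035, -0.0217, -0.0218]
    - [-0.0035, -0.0217, -0.0218]
    - [-0.0035, -0.0217, -0.0218]
    - [-0.0035, -0.0217, -0.0218]
    - [-0.0035, -0.0217, -0.0218]
    - [-0.0035, -0.0217, -0.0218]
    - [-0.0035, -0.0217, -0.0218]
    - [-0.0035, -0.0217, -0.0218]
  roll: [0, 0, 0, 0, 0, 0, 0, 0, 0, 0, 0, 0, 0, 0, 0, 0, 0, 0, 0, 0]
  claw: [0.05, 0.05, 0.05, 0.05, 0.05, 0.05, 0.05, 0.05, 0.05, 0.05, 0.05, 0.05, 0.05, 0.05, 0.05, 0.05, 0.05, 0.05, 0.05, 0.05]

```text
clock: 2.42
ee_pos: [0.4517, 0.0024, 0.3017]
tool_rot: [[0.0, 0.259, -0.966], [-0.0, -0.966, -0.259], [-1.0, 0.0, -0.0]]
force: [1.1, -0.6, 0.3]
finger_gap: 0.0499
```

```bash
python3 - <<'E'
from h import *
s=r.read_state(); print(s["clock"],s["ee_pos"],s["force"],np.round(get_calibration("wrist")["tool_from_camera"],3).tolist())
Z={"guide":0,"lever_knob":.055,"wide_gauge_center":.036,"narrow_gauge_center":.036}
for n in ["wrist","scene"]:
    C=cam(n); im,_=snapshot(n); cv2.imwrite(f"pics/{n}1.png",im)
    for k,z in Z.items():
        for d in pinpoint(k,n)[:4]: print(n,k,round(d["p"],2),np.round(d["position"]),np.round(atz(C,d["position"],z),4))
E
```

```text
2.4167 [0.45165737 0.0024046  0.30166113] [ 1.06514527 -0.62026674  0.2967921 ] [[0.0, -0.265, 0.964, -0.144], [1.0, 0.001, 0.0, -0.0], [-0.001, 0.964, 0.265, -0.067], [0.0, 0.0, 0.0, 1.0]]
wrist guide 0.95 [337.  91.] [0.5561 0.0087 0.    ]
wrist lever_knob 0.55 [294. 117.] [0.5199 0.041  0.055 ]
wrist wide_gauge_center 0.98 [598. 288.] [ 0.4385 -0.3127  0.036 ]
wrist wide_gauge_center 0.79 [575. 362.] [ 0.3494 -0.327   0.036 ]
wrist wide_gauge_center 0.72 [591. 146.] [ 0.5727 -0.2424  0.036 ]
wrist wide_gauge_center 0.6 [517. 263.] [ 0.4411 -0.2151  0.036 ]
scene wide_gauge_center 0.8 [457. 235.] [ 0.3542 -0.3304  0.036 ]
scene wide_gauge_center 0.77 [380. 242.] [ 0.4332 -0.2062  0.036 ]
scene wide_gauge_center 0.67 [454. 194.] [ 0.43   -0.4072  0.036 ]
scene wide_gauge_center 0.64 [419. 214.] [ 0.4365 -0.3126  0.036 ]
```

View pics/wrist1.png

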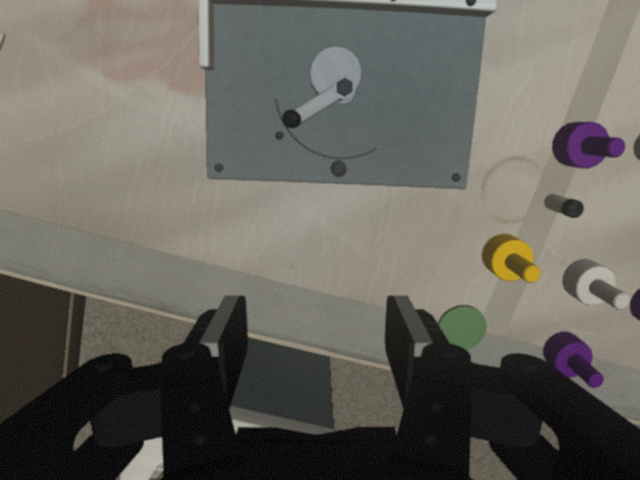

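The wrist picture shows the plate's near corners at (207,178) and (467,188), the large stud at (338,169), the small stud at (279,135), the knob at (291,119), and the wide aluminium gauge at (590,283).

```bash
python3 - <<'E'
from h import *
from scipy.optimize import least_squares
C=cam("wrist")
O=[((-92,135,8),(207,178)),((-92,-135,8),(467,188)),((-76,0,20),(338,168)),((-46,61,15),(279,135)),((74,135,32),(211,4)),]
def P(x,p):
    a=np.array(p)/1000;c,s=np.cos(x[2]),np.sin(x[2]); return [x[0]+c*a[0]-s*a[1],x[1]+s*a[0]+c*a[1],a[2]]
f=lambda x:np.concatenate([proj(C,P(x,p))-px for p,px in O[:4]])
S=least_squares(f,[.555,0,0]); print(S.x,S.fun.round(1))
k=atz(C,(291,119),.070)[:2]; d=k-S.x[:2]; print(k,np.linalg.norm(d),"q",np.angle(np.exp(1j*(np.arctan2(d[1],d[0])-np.pi-S.x[2]))))
print("knob q0",P(S.x,(-55,0,55)),"ecc top px",proj(C,P(S.x,(0,0,40))))
w=atz(C,(598,288),.036); print("wide",w)
for n in [(51,-90,44),(51,102,44)]: print(P(S.x,n))
G=cam("side"); print("side wide",atz(G,(291,315),.036))
E
```

```text
[0.55742056 0.00232707 0.22447673] [-0.1  0.  -0.4 -0.   0.9  0.1 -0.4 -0.1]
[0.51673142 0.04012129] 0.05553385275590012 q -0.9730058248204116
knob q0 [np.float64(0.5038004665467238), np.float64(-0.00991572183783306), np.float64(0.055)] ecc top px [344.22444092  86.22692106]
wide [ 0.4368087  -0.31521986  0.036     ]
[np.float64(0.6271746651967567), np.float64(-0.07406248409020422), np.float64(0.044)]
[np.float64(0.5844361852985197), np.float64(0.11312037392833335), np.float64(0.044)]
side wide [ 0.43997848 -0.32278583  0.036     ]
```

step_arm:
  delta_pos:
    - [0.02, -0.0049, -0.0182]
    - [0.02, -0.0049, -0.0182]
    - [0.02, -0.0049, -0.0182]
    - [0.02, -0.0049, -0.0182]
    - [0.03, 0, 0]
    - [0.03, 0, 0]
    - [0.03, 0, 0]
    - [0.03, 0, 0]
    - [0.03, 0, 0]
    - [0.025, 0, 0]
    - [0, 0, 0]
    - [0, 0, 0]
    - [0, 0, 0]
    - [0, 0, 0]
    - [0, 0, 0]
    - [0, 0, 0]
  roll: [0, 0, 0, 0, 0, 0, 0, 0, 0, 0, 0, 0, 0, 0, 0, 0]
  claw: [0.05, 0.05, 0.05, 0.05, 0.05, 0.05, 0.05, 0.05, 0.05, 0.05, 0.05, 0.01, 0.01, 0.01, 0.01, 0.01]
  squeeze: 25

```text
clock: 4.25
ee_pos: [0.5148, 0.0402, 0.048]
tool_rot: [[-0.002, 0.259, -0.966], [0.003, -0.966, -0.259], [-1.0, -0.003, 0.001]]
force: [-7.3, 9.4, 5.1]
finger_gap: 0.0149
```

step_arm:
  delta_pos:
    - [0, 0.0032, 0.0045]
    - [0, 0.0036, 0.0042]
    - [0, 0.004, 0.0038]
    - [0, 0.0044, 0.0034]
    - [0, 0.0047, 0.0029]
    - [0, 0.005, 0.0024]
    - [0, 0.0052, 0.0019]
    - [0, 0.0053, 0.0014]
    - [0, 0.0054, 0.0009]
    - [0, 0.0055, 0.0003]
    - [0, 0, 0]
    - [0, 0, 0]
  roll: [0, 0, 0, 0, 0, 0, 0, 0, 0, 0, 0, 0]
  claw: [0.01, 0.01, 0.01, 0.01, 0.01, 0.01, 0.01, 0.01, 0.01, 0.01, 0.01, 0.01]

```text
clock: 5.25
ee_pos: [0.5029, -0.0129, 0.0476]
tool_rot: [[-0.001, 0.259, -0.966], [-0.0, -0.966, -0.259], [-1.0, 0.0, 0.001]]
force: [-5.2, -0.7, 2.8]
finger_gap: 0.0147
```

step_arm:
  delta_pos:
    - [0, 0, 0]
    - [0, 0, 0]
    - [0, 0, 0]
    - [-0.0275, 0, 0]
    - [-0.0275, 0, 0]
    - [-0.0275, 0, 0]
    - [-0.0275, 0, 0]
    - [0, 0.0277, 0.0142]
    - [0, 0.0277, 0.0142]
    - [0, 0.0277, 0.0142]
    - [0, 0.0277, 0.0142]
    - [0, 0.0277, 0.0142]
    - [0, 0.0277, 0.0142]
    - [0, 0.0277, 0.0142]
    - [0, 0.0277, 0.0142]
    - [0, 0.0277, 0.0142]
    - [0, 0.0277, 0.0142]
    - [0, 0, 0]
  roll: [0, 0, 0, 0, 0, 0, 0, 0, 0, 0, 0, 0, 0, 0, 0, 0, 0, 0]
  claw: [0.045, 0.045, 0.045, 0.045, 0.045, 0.045, 0.045, 0.045, 0.045, 0.045, 0.045, 0.045, 0.045, 0.045, 0.045, 0.045, 0.045, 0.045]

```text
clock: 6.75
ee_pos: [0.4373, -0.322, 0.1566]
tool_rot: [[0.001, 0.255, -0.967], [-0.003, -0.967, -0.255], [-1.0, 0.003, -0.0]]
force: [-1.4, 0.6, -0.8]
finger_gap: 0.0452
```

```bash
python3 - <<'E'
from h import *
s=r.read_state(); print(s["clock"],s["ee_pos"])
for n in ["wrist","side"]:
    C=cam(n); im,_=snapshot(n); cv2.imwrite(f"pics/{n}2.png",im)
    for k,z in {"wide_gauge_center":.036,"lever_knob":.055}.items():
        for d in pinpoint(k,n)[:5]: print(n,k,round(d["p"],2),np.round(d["position"]),np.round(atz(C,d["position"],z),4))
a=cv2.imread("pics/wrist2.png"); b=cv2.imread("pics/side2.png")[180:300,250:430]
cv2.imwrite("pics/c2.png",np.vstack([cv2.resize(a,(400,300)),cv2.resize(b,(400,267))]))
E
```

```text
6.75 [ 0.43731247 -0.32204509  0.15660704]
wrist wide_gauge_center 0.71 [150. 186.] [ 0.4415 -0.2127  0.036 ]
wrist wide_gauge_center 0.57 [439. 275.] [ 0.4316 -0.4083  0.036 ]
wrist wide_gauge_center 0.56 [302. 228.] [ 0.439  -0.3123  0.036 ]
side wide_gauge_center 0.81 [288. 280.] [ 0.4418 -0.2123  0.036 ]
side wide_gauge_center 0.74 [292. 311.] [ 0.4419 -0.3119  0.036 ]
side wide_gauge_center 0.74 [228. 321.] [ 0.3491 -0.3333  0.036 ]
side wide_gauge_center 0.67 [372. 290.] [ 0.5751 -0.2539  0.036 ]
side wide_gauge_center 0.58 [290. 351.] [ 0.4338 -0.4122  0.036 ]
side lever_knob 0.95 [315. 226.] [ 0.5079 -0.0077  0.055 ]
```

View pics/c2.png

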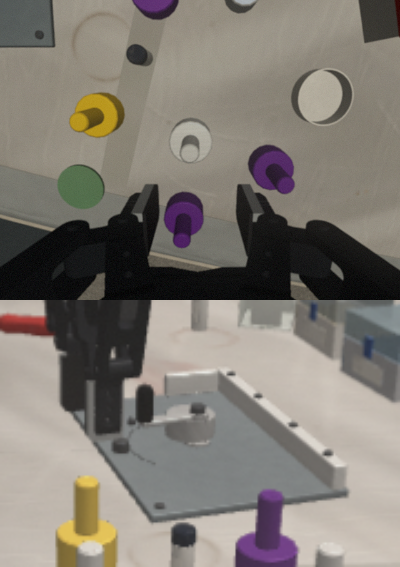

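The enlarged wrist crop confirms the candidates: the uncoloured thick gauge at wrist (304,224), world (0.439,-0.312), matches all three cameras. Yellow (155,185) and purple (295,345), (440,275) are look-alikes. The lever now points at the large stud. Next is the grasp.

step_arm:
  delta_pos:
    - [0, -0.0045, -0.0024]
    - [0, -0.0045, -0.0024]
    - [0.024, 0, 0]
    - [0.024, 0, 0]
    - [0.024, 0, 0]
    - [0.024, 0, 0]
    - [0.02, 0, 0]
    - [0, 0, 0]
    - [0, 0, 0]
    - [0, 0, 0]
    - [0, 0, 0]
    - [0, 0, 0]
    - [0, 0, 0]
    - [0, 0, 0]
  roll: [0, 0, 0, 0, 0, 0, 0, 0, 0, 0, 0, 0, 0, 0]
  claw: [0.045, 0.045, 0.045, 0.045, 0.045, 0.045, 0.045, 0.045, 0.01, 0.01, 0.01, 0.01, 0.01, 0.01]
  squeeze: 40

```text
clock: 8.22
ee_pos: [0.4406, -0.3073, 0.0413]
tool_rot: [[0.001, 0.259, -0.966], [-0.001, -0.966, -0.259], [-1.0, 0.001, -0.001]]
force: [0.1, 1.4, 6.9]
finger_gap: 0.0169
```

step_arm:
  delta_pos:
    - [-0.02, 0, 0]
    - [-0.025, 0, 0]
    - [-0.025, 0, 0]
    - [-0.025, 0, 0]
    - [-0.01, 0, 0]
    - [0, -0.0177, -0.0237]
    - [0, -0.0177, -0.0237]
    - [0, -0.0177, -0.0237]
    - [0, -0.0177, -0.0237]
    - [0, -0.0177, -0.0237]
    - [0, -0.0177, -0.0237]
    - [0, -0.0177, -0.0237]
    - [0, -0.0177, -0.0237]
    - [0, -0.0177, -0.0237]
    - [0, -0.0177, -0.0237]
    - [0, 0, 0]
    - [0, 0, 0]
  roll: [0, 0, 0, 0, 0, 0, 0, 0, 0, 0, 0, 0, 0, 0, 0, 0, 0]
  claw: [0.01, 0.01, 0.01, 0.01, 0.01, 0.01, 0.01, 0.01, 0.01, 0.01, 0.01, 0.01, 0.01, 0.01, 0.01, 0.01, 0.01]

```text
clock: 9.63
ee_pos: [0.6237, -0.0735, 0.1448]
tool_rot: [[-0.001, 0.261, -0.965], [0.0, -0.965, -0.261], [-1.0, -0.0, 0.001]]
force: [0.6, -1.3, -2.0]
finger_gap: 0.0171
```

```bash
python3 - <<'E'
from h import *
s=r.read_state(); print(s["clock"],s["ee_pos"],s["force"],s["finger_gap"])
zc=s["ee_pos"][2]-.0413+.036
for n in ["wrist","side","scene"]:
    C=cam(n); im,_=snapshot(n); cv2.imwrite(f"pics/{n}3.png",im)
    for k,z in {"wide_gauge_center":zc,"lever_knob":.055}.items():
        for d in pinpoint(k,n)[:5]: print(n,k,round(d["p"],2),np.round(d["position"]),np.round(atz(C,d["position"],z),4))
a=cv2.imread("pics/wrist3.png"); b=cv2.imread("pics/side3.png")
cv2.imwrite("pics/c3.png",np.vstack([cv2.resize(a,(400,300)),cv2.resize(b,(400,300))]))
E
```

```text
9.6333 [ 0.62373546 -0.07350534  0.14484765] [ 0.64476778 -1.253122   -1.98351007] 0.01714266201297839
wrist wide_gauge_center 0.89 [533. 370.] [ 0.6202 -0.1661  0.1395]
wrist wide_gauge_center 0.75 [316. 322.] [ 0.6184 -0.0749  0.1395]
side wide_gauge_center 0.9 [382. 191.] [ 0.6316 -0.0483  0.1395]
side wide_gauge_center 0.84 [226. 318.] [ 0.3627 -0.4944  0.1395]
side wide_gauge_center 0.81 [288. 280.] [ 0.4315 -0.4111  0.1395]
side wide_gauge_center 0.72 [372. 292.] [ 0.5262 -0.4468  0.1395]
side lever_knob 0.68 [313. 224.] [0.5046 0.0019 0.055 ]
scene wide_gauge_center 0.91 [462. 234.] [ 0.2996 -0.253   0.1395]
scene wide_gauge_center 0.74 [380. 237.] [ 0.3794 -0.1465  0.1395]
scene wide_gauge_center 0.67 [343. 191.] [ 0.4988 -0.1682  0.1395]
scene wide_gauge_center 0.24 [364. 168.] [ 0.5195 -0.238   0.1395]
```

View pics/c3.png

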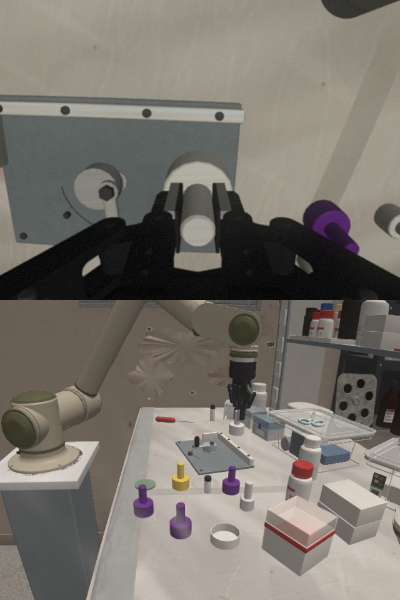

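The gauge is held upright over the open end of the lane. The wrist view puts its centre at guide x≈43, y≈-89 mm. I'll lower it, align the tool to the guide, then ease it toward the fence until contact.

step_arm:
  delta_pos:
    - [0.02, 0, 0]
    - [0.02, 0, 0]
    - [0.02, 0, 0]
    - [0.02, 0, 0]
    - [0.0105, 0, 0]
    - [0.003, 0, 0]
    - [0.001, 0, 0]
    - [0, 0, 0]
    - [0, 0, 0]
  roll: [2.1, 0, 0, 0, 0, 0, 0, 0, 0]
  claw: [0.01, 0.01, 0.01, 0.01, 0.01, 0.01, 0.01, 0.01, 0.01]

```text
clock: 10.83
ee_pos: [0.6241, -0.0751, 0.0521]
tool_rot: [[0.002, 0.223, -0.975], [-0.001, -0.975, -0.223], [-1.0, 0.001, -0.002]]
force: [1.3, 0.2, -2.8]
finger_gap: 0.0173
```

step_arm:
  delta_pos:
    - [0, 0, -0.002]
    - [0, 0, -0.001]
    - [0, 0, 0]
  roll: [0, 0, 0]
  claw: [0.01, 0.01, 0.01]

```text
clock: 11.08
ee_pos: [0.6269, -0.0742, 0.0513]
tool_rot: [[0.001, 0.223, -0.975], [-0.0, -0.975, -0.223], [-1.0, 0.001, -0.001]]
force: [0.1, -0.9, -2.4]
finger_gap: 0.0169
```

step_arm:
  delta_pos:
    - [0, 0, -0.001]
    - [0, 0, -0.001]
    - [0, 0, 0]
  roll: [0, 0, 0]
  claw: [0.01, 0.01, 0.01]

```text
clock: 11.33
ee_pos: [0.6286, -0.0737, 0.0508]
tool_rot: [[0.0, 0.223, -0.975], [-0.0, -0.975, -0.223], [-1.0, 0.0, -0.0]]
force: [0.6, 0.5, -1.9]
finger_gap: 0.0171
```

step_arm:
  delta_pos:
    - [0, 0, -0.001]
    - [0, 0, -0.001]
    - [0, 0, 0]
  roll: [0, 0, 0]
  claw: [0.01, 0.01, 0.01]

```text
clock: 11.58
ee_pos: [0.6305, -0.0733, 0.0508]
tool_rot: [[0.0, 0.223, -0.975], [0.0, -0.975, -0.223], [-1.0, 0.0, -0.0]]
force: [0.0, -0.5, -2.8]
finger_gap: 0.0165
```

step_arm:
  delta_pos:
    - [0, 0, -0.001]
    - [0, 0, -0.001]
    - [0, 0, 0]
  roll: [0, 0, 0]
  claw: [0.01, 0.01, 0.01]

```text
clock: 11.83
ee_pos: [0.6322, -0.0729, 0.0508]
tool_rot: [[-0.001, 0.223, -0.975], [-0.0, -0.975, -0.223], [-1.0, -0.0, 0.001]]
force: [-0.9, 0.3, -1.6]
finger_gap: 0.0169
```

step_arm:
  delta_pos:
    - [0, 0, -0.001]
    - [0, 0, -0.001]
    - [0, 0, 0]
  roll: [0, 0, 0]
  claw: [0.01, 0.01, 0.01]

```text
clock: 12.08
ee_pos: [0.6329, -0.0726, 0.0506]
tool_rot: [[-0.004, 0.223, -0.975], [-0.0, -0.975, -0.223], [-1.0, -0.001, 0.004]]
force: [-6.7, -2.6, 1.3]
finger_gap: 0.0169
```

step_arm:
  delta_pos:
    - [0, 0, -0.001]
    - [0, 0, -0.001]
    - [0, 0, 0]
  roll: [0, 0, 0]
  claw: [0.01, 0.01, 0.01]

```text
clock: 12.33
ee_pos: [0.6335, -0.0724, 0.0506]
tool_rot: [[-0.007, 0.223, -0.975], [-0.0, -0.975, -0.223], [-1.0, -0.001, 0.007]]
force: [-14.0, -3.6, 4.9]
finger_gap: 0.0168
```

```bash
python3 - <<'E'
from h import *
s=r.read_state(); print(s["clock"],s["ee_pos"],s["force"])
C=cam("wrist"); im,_=snapshot("wrist")
for d in pinpoint("wide_gauge_center","wrist")[:3]: print(d["p"],d["position"],atz(C,d["position"],.0455))
cv2.imwrite("pics/w4.png",im)
E
```

```text
12.3333 [ 0.63348407 -0.07237143  0.05057884] [-14.01490655  -3.62105385   4.8559212 ]
0.65 [314.6, 319.9] [ 0.62873697 -0.07260537  0.0455    ]
```

View pics/w4.png

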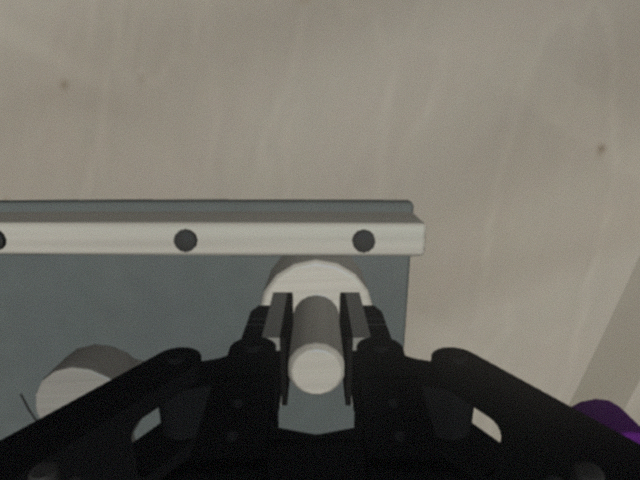

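Fence contact felt, with TCP at guide x≈57 mm and the gauge at 51. The picture shows the puck touching the fence, with the fence level in the image, so the tool is aligned. I'll back off about 1 mm and slide.

step_arm:
  delta_pos:
    - [0, 0, 0.003]
    - [0, 0, 0]
    - [0, -0.0095, 0]
    - [0, -0.0095, 0]
    - [0, -0.0095, 0]
    - [0, -0.0095, 0]
    - [0, -0.0095, 0]
    - [0, -0.0095, 0]
    - [0, -0.0095, 0]
    - [0, -0.0095, 0]
    - [0, 0, 0]
  roll: [0, 0, 0, 0, 0, 0, 0, 0, 0, 0, 0]
  claw: [0.01, 0.01, 0.01, 0.01, 0.01, 0.01, 0.01, 0.01, 0.01, 0.01, 0.01]

```text
clock: 13.35
ee_pos: [0.6156, 0.0038, 0.0508]
tool_rot: [[-0.001, 0.225, -0.974], [0.001, -0.974, -0.225], [-1.0, -0.001, 0.001]]
force: [-4.3, 1.2, -2.0]
finger_gap: 0.0167
```

step_arm:
  delta_pos:
    - [0, -0.005, 0.001]
    - [0, -0.005, 0]
    - [0, -0.005, 0]
    - [0, -0.005, 0]
    - [0, -0.005, 0]
    - [0, 0, 0]
  roll: [0, 0, 0, 0, 0, 0]
  claw: [0.01, 0.01, 0.01, 0.01, 0.01, 0.01]

```text
clock: 13.85
ee_pos: [0.6098, 0.0267, 0.051]
tool_rot: [[0.001, 0.224, -0.975], [0.0, -0.975, -0.224], [-1.0, -0.0, -0.001]]
force: [-0.2, -0.5, -2.2]
finger_gap: 0.0168
```

step_arm:
  delta_pos:
    - [0, -0.006, 0]
    - [0, -0.006, 0]
    - [0, -0.006, 0]
    - [0, -0.006, 0]
    - [0, -0.006, 0]
    - [0, -0.006, 0]
    - [0, 0, 0]
  roll: [0, 0, 0, 0, 0, 0, 0]
  claw: [0.01, 0.01, 0.01, 0.01, 0.01, 0.01, 0.01]

```text
clock: 14.43
ee_pos: [0.6013, 0.062, 0.0508]
tool_rot: [[-0.0, 0.224, -0.975], [0.0, -0.975, -0.224], [-1.0, -0.0, 0.0]]
force: [-0.0, 0.9, -2.0]
finger_gap: 0.0172
```

step_arm:
  delta_pos:
    - [0, -0.008, 0]
    - [0, -0.008, 0]
    - [0, -0.008, 0]
    - [0, -0.008, 0]
    - [0, -0.008, 0]
    - [0, -0.006, 0]
    - [0.001, 0, 0]
    - [0, 0, 0]
  roll: [0, 0, 0, 0, 0, 0, 0, 0]
  claw: [0.01, 0.01, 0.01, 0.01, 0.01, 0.01, 0.01, 0.01]

```text
clock: 15.1
ee_pos: [0.5913, 0.1059, 0.0496]
tool_rot: [[-0.0, 0.224, -0.975], [-0.0, -0.975, -0.224], [-1.0, 0.0, 0.0]]
force: [1.2, 0.7, -2.1]
finger_gap: 0.0171
```

step_arm:
  delta_pos:
    - [0, -0.002, 0]
    - [0, -0.002, 0]
    - [0, -0.002, 0]
    - [0, 0, 0]
  roll: [0, 0, 0, 0]
  claw: [0.01, 0.01, 0.01, 0.01]

```text
clock: 15.43
ee_pos: [0.59, 0.1116, 0.0498]
tool_rot: [[-0.0, 0.223, -0.975], [0.0, -0.975, -0.223], [-1.0, -0.0, 0.0]]
force: [-1.3, 0.5, -1.8]
finger_gap: 0.0175
```

step_arm:
  delta_pos:
    - [0, -0.001, 0]
    - [0, -0.001, 0]
    - [0, 0, 0]
  roll: [0, 0, 0]
  claw: [0.01, 0.01, 0.01]

```text
clock: 15.68
ee_pos: [0.5896, 0.1134, 0.0498]
tool_rot: [[0.0, 0.223, -0.975], [0.0, -0.975, -0.223], [-1.0, -0.0, -0.0]]
force: [0.5, 0.5, -2.4]
finger_gap: 0.0172
```

step_arm:
  delta_pos:
    - [0, -0.001, 0]
    - [0, -0.001, 0]
    - [0, 0, 0]
  roll: [0, 0, 0]
  claw: [0.01, 0.01, 0.01]

```text
clock: 15.93
ee_pos: [0.5891, 0.1155, 0.0498]
tool_rot: [[-0.0, 0.223, -0.975], [0.0, -0.975, -0.223], [-1.0, -0.0, 0.0]]
force: [0.4, -0.2, -2.2]
finger_gap: 0.0167
```

step_arm:
  delta_pos:
    - [0, -0.001, 0]
    - [0, -0.001, 0]
    - [0, 0, 0]
  roll: [0, 0, 0]
  claw: [0.01, 0.01, 0.01]

```text
clock: 16.18
ee_pos: [0.589, 0.1164, 0.05]
tool_rot: [[0.001, 0.224, -0.975], [-0.002, -0.975, -0.224], [-1.0, 0.002, -0.0]]
force: [1.0, -5.0, -2.6]
finger_gap: 0.017
```

step_arm:
  delta_pos:
    - [0, 0.0015, 0]
    - [0.001, 0, 0]
    - [0, 0, 0]
    - [0, 0, 0]
    - [0, 0, 0]
    - [0, 0, 0]
    - [0, 0, 0]
    - [-0.015, 0, 0]
    - [-0.025, 0, 0]
    - [-0.03, 0, 0]
    - [-0.03, 0, 0]
    - [0, 0.02, 0.02]
    - [0, 0.03, 0.03]
    - [0, 0.03, 0.03]
    - [0, 0.03, 0.03]
    - [0, 0, 0]
  roll: [0, 0, 0, 0, 0, 0, 0, 0, 0, 0, 0, 0, 0, 0, 0, 0]
  claw: [0.01, 0.01, 0.01, 0.045, 0.045, 0.045, 0.045, 0.045, 0.045, 0.045, 0.045, 0.045, 0.045, 0.045, 0.045, 0.045]

```text
clock: 17.52
ee_pos: [0.5048, -0.0183, 0.1489]
tool_rot: [[-0.002, 0.219, -0.976], [-0.001, -0.976, -0.219], [-1.0, 0.001, 0.002]]
force: [1.4, -0.6, 0.5]
finger_gap: 0.0453
```

```bash
python3 - <<'E'
from h import *
s=r.read_state(); print(s["clock"],s["ee_pos"],s["force"])
X=np.array([.5574,.0023]);c,n_=np.cos(.2245),np.sin(.2245)
Z={"wide_gauge_center":.044,"lever_knob":.055,"narrow_gauge_center":.036}
for n in ["wrist","side","scene"]:
    C=cam(n); im,_=snapshot(n); cv2.imwrite(f"pics/{n}5.png",im)
    for k,z in Z.items():
        for d in pinpoint(k,n)[:5]:
            p=atz(C,d["position"],z); g=np.array([[c,n_],[-n_,c]])@(p[:2]-X)
            print(n,k,round(d["p"],2),np.round(d["position"]),p.round(3),"guide mm",(g*1000).round())
cv2.imwrite("pics/c5.png",np.vstack([cv2.resize(cv2.imread(f"pics/{n}5.png"),(400,300)) for n in("wrist","side")]))
E
```

```text
17.5167 [ 0.50477119 -0.01831814  0.14891353] [ 1.41718101 -0.59680886  0.46767096]
wrist wide_gauge_center 0.8 [109.  58.] [0.582 0.118 0.044] guide mm [ 50. 107.]
wrist wide_gauge_center 0.59 [564. 381.] [ 0.444 -0.208  0.044] guide mm [-157. -180.]
wrist lever_knob 0.84 [309. 243.] [ 0.505 -0.014  0.055] guide mm [-55.  -4.]
wrist lever_knob 0.3 [300. 142.] [0.56  0.004 0.055] guide mm [3. 1.]
side wide_gauge_center 0.92 [289. 349.] [ 0.432 -0.418  0.044] guide mm [-215. -382.]
side wide_gauge_center 0.83 [346. 210.] [0.594 0.124 0.044] guide mm [ 62. 110.]
side wide_gauge_center 0.83 [287. 278.] [ 0.439 -0.219  0.044] guide mm [-165. -189.]
side wide_gauge_center 0.76 [230. 319.] [ 0.353 -0.341  0.044] guide mm [-275. -289.]
side wide_gauge_center 0.55 [370. 291.] [ 0.568 -0.271  0.044] guide mm [ -50. -269.]
side lever_knob 0.66 [314. 227.] [ 0.505 -0.015  0.055] guide mm [-55.  -5.]
side narrow_gauge_center 0.85 [394. 312.] [ 0.594 -0.323  0.036] guide mm [ -36. -326.]
scene wide_gauge_center 0.86 [458. 237.] [ 0.345 -0.322  0.044] guide mm [-279. -269.]
scene wide_gauge_center 0.73 [342. 190.] [ 0.574 -0.235  0.044] guide mm [ -37. -236.]
scene wide_gauge_center 0.7 [185. 276.] [0.583 0.115 0.044] guide mm [ 50. 104.]
scene wide_gauge_center 0.69 [381. 238.] [ 0.434 -0.208  0.044] guide mm [-168. -178.]
scene wide_gauge_center 0.65 [453. 194.] [ 0.428 -0.399  0.044] guide mm [-216. -363.]
scene narrow_gauge_center 0.62 [367. 172.] [ 0.59  -0.317  0.036] guide mm [ -40. -319.]
```

View pics/c5.png

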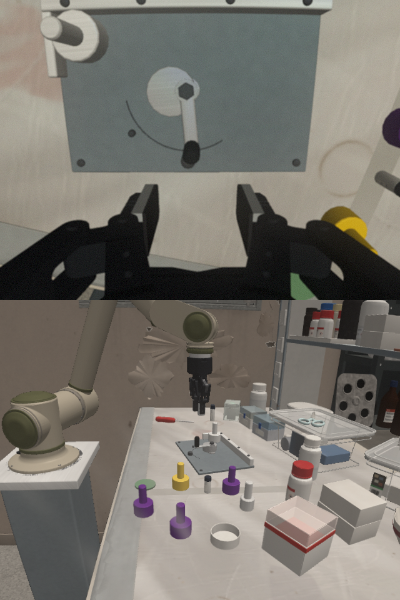

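The gauge stands upright in the corner of fence and end stop at wrist (109,58). The knob covers the large stud at (309,243), so q is about +0.08. The narrow gauge is unmoved.

```bash
python3 -c "
from station import r; print(r.hand_in())"
```

```text
the job is handed in; nothing more can be done
None
```

I turned the eccentric from q≈-0.97 to about +0.08, set the wide gauge down at the open end of the lane, and slid it along the fence through the gap. I felt it touch the end stop, backed off about 1.5 mm, and let go. The job was handed in about 18 s into the 51 s limit; no verdict was reported.

**Last checks:**
- **Wide gauge:** wrist and scene views put it at guide x≈50 mm and y≈104–107 mm, and the wrist picture shows it upright. The side camera disagreed at (62, 110) mm. That lies beyond the fence and end stop, so I put it down to camera error. The felt contacts fit x≈51 and y≈101–102 mm.
- **Lever:** the knob is at guide (-55, -4) to (-55, -5) mm, over the large stud, and within the allowed range.
- **Narrow gauge:** it is within about 6 mm of its first measured position in the side and scene views, which is measurement scatter.
- **Arm:** it stands clear of everything, and the highest force I saw reported was about 15 N, against the fence.

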